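# Deal two brass sleeves from the tilted drum feeder and tally them

## Task

Turn the feeder's knob slowly clockwise so that the brass sleeves drop one at a time into its tray, and stop when exactly two lie in the tray and the third is still in the drum. Then press the round key of the tally counter just until it clicks and no further, let it come back up, and leave the other things on the table alone.

Things in the scene. Friction and masses are not known exactly. Their poses are not given: they have to be found in the camera images.
- feeder: Rotary feeder fixed to the table: steel base 315 x 190 mm, a leaning aluminium drum (188 mm wide) on it, catch tray in front. Origin: on the table at mid-width, 185 mm behind the tray's front edge; x level, from the tray to the drum's high back; z up. The drum axis leans 40 deg towards the tray: outwards through the knob it is (-0.643, 0, 0.766) in this frame.
- tray_mid (a point): Middle of the felt floor of the feeder's open catch tray, 10 mm above the table. Inside the tray is 151 mm (feeder x) by 178 mm (feeder y); its rim is 46 mm above the table. Above it, at the drum's lowest point, is the drum's only opening, 80 mm wide, with a short lip 60 mm above the floor.
- knob_mid (a point): Centre of the round knurled brass knob (52 mm diameter, 40 mm along the drum axis): 20 mm below its outer face, 30 mm above the clear cover disc (173 mm diameter) that turns with it; a neck 40 mm in diameter, 10 mm high, lies between. Grip it across at any angle with the fingers along the axis, so tilted 40 deg; 40 N of grip or more does not slip.
- drum (a joint): Turn of the drum (rad), about 0 at the start, growing clockwise as seen looking down on the knob. It takes 0.3 to 0.6 N m and stays where left. Five pockets 1.257 rad apart: at 0 an empty one faces the opening, the next three hold a sleeve each, so they fall at about 1.26, 2.51 and 3.77 (up to 0.3 early). Stop near 2.5. Slowly: 0.5 to 1 rad/s, never over 3.
- sleeve_a_mid (a point): Centre of the first brass sleeve to arrive at the opening: a plain cylinder 60 mm long, 26 mm in diameter, about 0.12 kg, lying across its pocket. It rolls out by itself when its pocket meets the opening.
- sleeve_b_mid (a point): Centre of the second sleeve to arrive, the same in size and look.
- sleeve_c_mid (a point): Centre of the third sleeve, the same in size and look; it must stay in the drum.
- counter: Tally counter: grey plastic box 100 x 130 x 40 mm fixed to the table, with a dark display window on its +y half and one round key. Origin: underside centre, z up.
- key_top (a point): Centre of the top face of the counter's round aluminium dome key, 50 mm in diameter (flat over the middle 24 mm), 61 mm above the table at rest; it is pressed straight down.
- key (a joint): Travel of the key in m, 0 at rest, growing as it is pressed, stop at 0.010. The force rises to a peak of about 5.5 N at 2.5 mm, then drops to about 2 N at 5.5 mm (the click: it counts from 4 mm on), then rises again to 4.5 N at 7 mm and 8 N at 8 mm. It must not go beyond 8 mm; 5 to 6 mm is right. It springs back when let go.
- rack: Bystander: beech rack 70 x 210 mm with three pinned brass cylinders standing in it, up to 144 mm high. Origin: underside centre.
- wheel: Bystander: steel ratchet wheel lying flat, 82 mm diameter, 8 mm thick. Origin: underside centre.
- dome: Bystander: small glass dome on a wooden foot, 96 mm diameter, 101 mm high. Origin: underside centre.
- scraper: Bystander: bone-handled scraper lying flat, about 180 mm long, 24 mm high. Origin: under its middle.
Things that resemble listed ones, but are neither listed nor needed, are in the scene too. There is more than one size of the counter; the job needs the middle-sized.

How it is judged:
By the outcome, as a careful person would: the job done as asked, in the order asked, and still so for the second after the job is handed in, with the robot touching nothing.
It also fails if it takes over 58 s, if anything falls off the work surface, if the arm or the gripper's body presses on something with over 40 N, if the wrist force passes 120 N, or if a joint passes its speed limit or range.

## Robot

A 7-joint arm with a two-finger parallel gripper is mounted at the origin on the work surface. World frame = base frame: x ahead of the robot, y to its left, z up, the work surface at z = 0. Lengths are in m, angles in rad, forces in N, time in s.
With the tool pointing down it reaches from about 0.4 to 0.85 m from the base axis. Payload 10.4 kg.
Tool frame: the origin (TCP) lies between the finger pads; the fingertips stand 19 mm ahead of it and the grasp point (between the pads) is the TCP; x points along the fingers, y is the direction in which the jaws open and shut, and the axes are right-handed (so a half turn about x gives the same grasp; the last joint's range is limited). The gripper opens to 87 mm and grips with 3 to 60 N. Pads are 19 mm wide; open, the fingers measure 117 mm over their backs; the gripper's body (75 mm by 190 mm) begins 51 mm behind the grasp point.
Start: joints at [1.225, 0.332, -0.065, 1.46, 0.022, 1.35, -0.088], TCP at [0.198, -0.593, 0.242] pointing down, gripper open.
Joint ranges: [-2.6, 2.6], [-0.5, 2.12], [-1.47, 1.34], [0.16, 2.42], [-1.27, 4.41], [0.06, 2.06], [-2.6, 2.6]. Speed limits (rad/s): [2.22, 2.22, 2.79, 2.79, 3.14, 3.14, 3.14].

## Interface

Orientations are given as a unit quaternion [x, y, z, w].
In Python, from bench import r gives the robot as it stands.
- The arm moves only by the tool drive_tool, never from a script. Its argument "motion" is a list of rows, each a list of 4 numbers: the shift along the tool's x, y, z in cm, then the turn about the tool's x in units of 5 degrees (1.0 is 5 degrees). In form: [[tx, ty, tz, twist], ...]. A call has 1 to 20 rows; each row is the pose to reach, as a shift and turn from the pose commanded when the call began, along the tool's axes at that moment; what a row does not reach only later rows make up. A row lasts 1/12 s, in which the tool goes at most 41.7 mm and 7.16 degrees, less where a joint would pass 70% of its speed; a pose out of reach is approached as far as the arm can. A call with a gripper value outside its range is refused whole. "grip" is the closure in counts, from 0 (fully open) to 255 (shut), set as the call begins (left out, the last holds). The fingers move at their own pace and stop on an object; "force" is the grip in N (left out, the last holds). Time passes only in rows, so rows that repeat a pose let the fingers close. It gives the time, the measured TCP pose, the force and the opening at its end, in the units of the state.
- r.read_state(): the state, without advancing time (a new reading comes with each control period).
- r.camera(name): name is "scene" or "top"; returns the picture (420x560x3 uint8, red, green, blue); there is no depth.
- r.calibration(name): a dict with "fx", "fy", "cx", "cy" (pixels), "dist" ([k1, k2, p1, p2, k3] as OpenCV has them; the pictures are not rectified), "xyz" and "orientation" of the camera in the world. Camera axes: x right, y up, looking along -z (the intrinsics and any distortion apply to the point x, -y, -z); pixel columns grow to the right and rows downward; lengths in m; the calibration is good to about 2 mm. A picture is of the moment at which its call begins. calibration takes no time and is no camera call.
- r.close_job(): hands the job in, once; it reports no verdict.
The state is a dict: "time": time; "joint_positions": joint angles; "joint_vel": joint speeds; "joint_torque": joint torques, N m; "ee_pos": TCP position; "eef_rot": TCP orientation; "ft_force": force on the tool from outside, world axes, zero at the start; "torque": the same for the moment, N m; "width": finger opening in m.
Only numpy, scipy, OpenCV 4.12 (cv2) and the standard library are available. Lean on these libraries where they do the work, as an engineer would, in place of code of your own. Each camera call takes 0.05 s, during which the arm holds its last target.

## Working session

There is one attempt and no reset: what is moved stays moved. The work goes in short steps, Python scripts to look and compute and a tool call to move; the robot and the scene stay as the last step left them, time stands still between calls to the robot, and variables do not carry over. Pictures are saved under pics/ and viewed, and the job is handed in when it is done.

Besides the shell and the picture viewer there is one more tool, called after "Emit:" by a JSON object that holds its "api" and its "payload". drive_tool: Moves the arm, as the interface text tells. Its arguments: {"type":"object","properties":{"motion":{"type":"array","items":{"type":"array","items":{"type":"number"}}},"grip":{"type":"number"},"force":{"type":"number"}},"required":["motion"]}

```bash
ls; mkdir -p pics; python3 - <<'E'
from bench import r
import cv2
s=r.read_state(); print(s)
for n in("scene","top"):
    im=r.camera(n); cv2.imwrite(f"pics/{n}0.png",im[:,:,::-1]); print(r.calibration(n))
E
```

```text
pics
{'time': 0.0, 'joint_positions': array([ 1.2254037 ,  0.33289888, -0.06469755,  1.46095173,  0.02159689,
        1.34990468, -0.08847729]), 'joint_vel': array([-5.90169502e-04, -4.50050199e-05, -4.73062636e-04,  1.20533407e-03,
        5.80952164e-04,  7.20495735e-04,  8.67101567e-04]), 'joint_torque': array([-1.11740241e-05, -6.23253393e+01,  2.42707384e-02, -3.89891624e+01,
       -6.14427798e-02,  3.98190378e-02,  1.70335729e-04]), 'ee_pos': array([ 0.19813796, -0.59237354,  0.24073208]), 'eef_rot': array([-0.69780832, -0.1141516 ,  0.69802091, -0.1131361 ]), 'ft_force': array([ 1.17849225,  1.15079531, -0.17587171]), 'torque': array([-0.0267068 ,  0.00606551, -0.01815675]), 'width': 0.08735860516564509}
{'fx': 408.8371163212287, 'fy': 408.8371163212287, 'cx': 283.5053914625614, 'cy': 211.6024778085548, 'dist': array([0.00688189, 0.        , 0.        , 0.        , 0.        ]), 'xyz': array([ 1.08212994, -0.46561795,  1.06971332]), 'orientation': array([0.28114611, 0.14346312, 0.41226435, 0.85464221])}
{'fx': 468.10946957464296, 'fy': 468.10946957464296, 'cx': 269.7175733142482, 'cy': 214.56412684239015, 'dist': array([-0.14197034,  0.        ,  0.        ,  0.        ,  0.        ]), 'xyz': array([ 0.36722296, -0.0495974 ,  1.53916022]), 'orientation': array([ 0.04744881, -0.03704483, -0.69711353,  0.71442916])}
```

View pics/scene0.png

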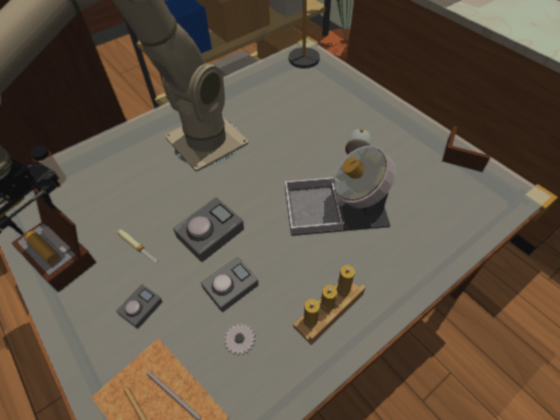

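View pics/top0.png

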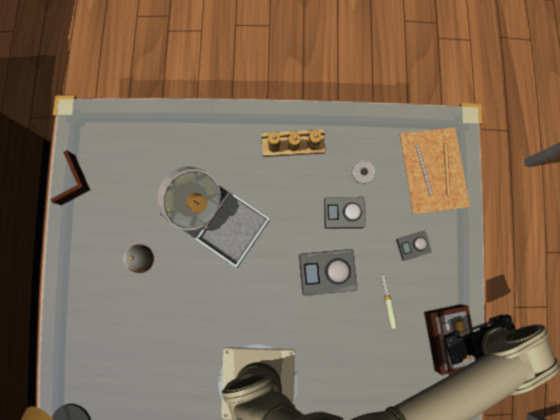

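The top picture shows three counters: large at (328,272), middle-sized at (345,212) and small at (413,245). The feeder's knob is at (197,203) and its tray at (235,228). The rack is at (293,142), the wheel at (363,172), the dome at (138,258) and the scraper at (389,303).

```bash
cat > h.py <<'E'
import numpy as np, cv2
from scipy.spatial.transform import Rotation as R
from bench import r
def ray(cam,uv):
    c=r.calibration(cam); K=np.array([[c['fx'],0,c['cx']],[0,c['fy'],c['cy']],[0,0,1]])
    p=cv2.undistortPoints(np.array([[uv]],float),K,c['dist'])[0,0]
    d=R.from_quat(c['orientation']).apply([p[0],-p[1],-1.]); return c['xyz'],d/np.linalg.norm(d)
def onz(cam,uv,z):
    o,d=ray(cam,uv); return o+d*(z-o[2])/d[2]
def tri(uv1,uv2):
    o1,d1=ray("scene",uv1);o2,d2=ray("top",uv2)
    A=np.stack([d1,-d2],1);t=np.linalg.lstsq(A,o2-o1,rcond=None)[0]
    a=o1+d1*t[0];b=o2+d2*t[1];return (a+b)/2,np.linalg.norm(a-b)
def proj(cam,P):
    c=r.calibration(cam); K=np.array([[c['fx'],0,c['cx']],[0,c['fy'],c['cy']],[0,0,1]])
    q=R.from_quat(c['orientation']).inv().apply(np.atleast_2d(P)-c['xyz'])*[1,-1,-1]
    return cv2.projectPoints(q,np.zeros(3),np.zeros(3),K,c['dist'])[0][:,0]
def crop(cam,im,x0,y0,w,h,k,name):
    a=cv2.resize(im[y0:y0+h,x0:x0+w],None,fx=k,fy=k,interpolation=cv2.INTER_CUBIC)
    cv2.imwrite(f"pics/{name}.png",a)
E
python3 - <<'E'
from h import *
t=cv2.imread("pics/top0.png");s=cv2.imread("pics/scene0.png")
a=cv2.resize(t[150:280,150:290],None,fx=4,fy=4,interpolation=cv2.INTER_CUBIC)
cv2.imwrite("pics/c_top_feed.png",a)
crop("",s,270,120,140,120,5,"c_sc_feed")
crop("",t,290,180,150,120,5,"c_top_cnt")
crop("",s,110,190,160,140,5,"c_sc_cnt")
E
```

```text
(no output)
```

View pics/c_top_feed.png

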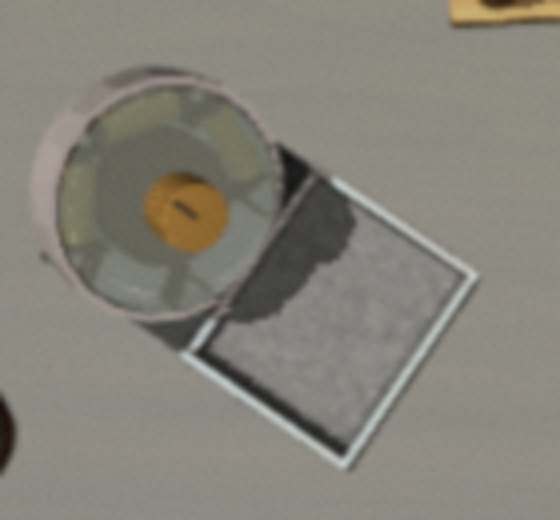

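View pics/c_sc_feed.png

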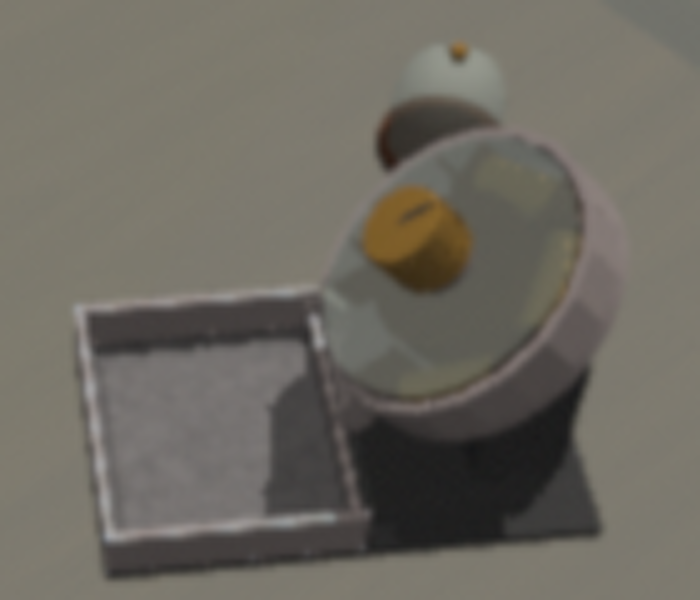

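View pics/c_top_cnt.png

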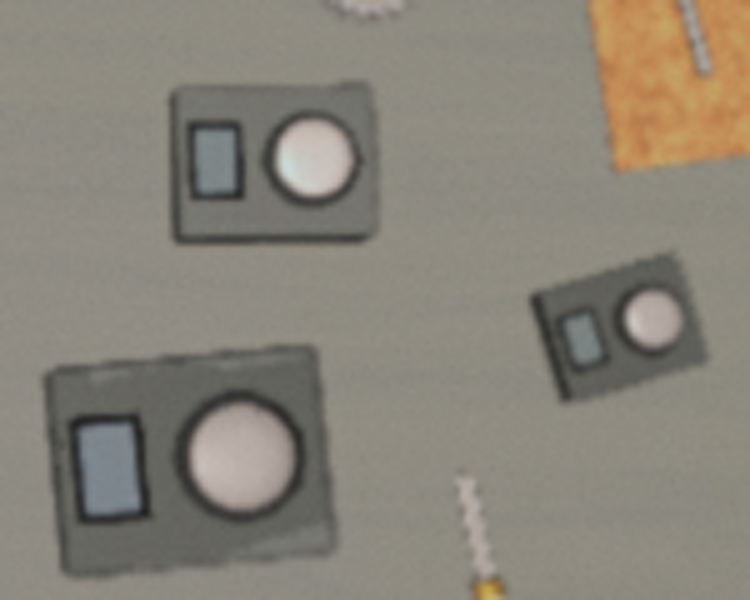

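View pics/c_sc_cnt.png

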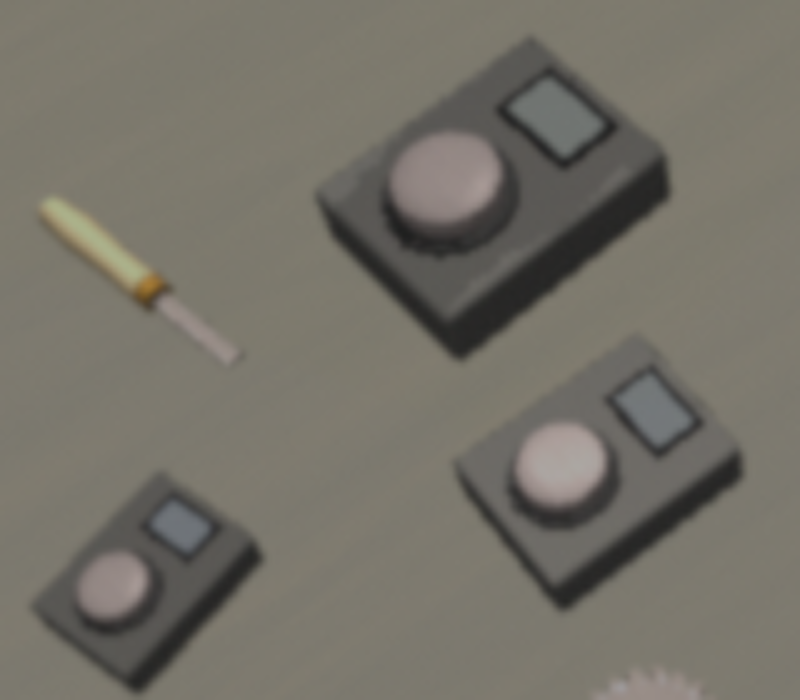

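```bash
python3 - <<'E'
from h import *
g=lambda x,y,k,x0,y0:((x+.5)/k-.5+x0,(y+.5)/k-.5+y0)
# counters size check
for nm,pts in (("mid",[(172,90),(372,85),(377,238),(177,242)]),("big",[(45,372),(315,347),(333,552),(66,575)]),("small",[(535,292),(675,254),(706,358),(566,400)])):
    P=[onz("top",g(*p,5,290,180),.04) for p in pts]
    print(nm,[round(np.linalg.norm(P[i]-P[(i+1)%4])*1e3) for i in range(4)],np.mean(P,0))
kt=g(314,157,5,290,180);ks=g(562,463,5,110,190)
print("key",tri(ks,kt),onz("top",kt,.061),onz("scene",ks,.061))
T=[(476,275),(346,466),(186,352)]
C=[onz("top",g(*p,4,150,150),.046) for p in T]
print("tray",C,[np.linalg.norm(C[i+1]-C[i]) for i in range(2)])
S=[(78,310),(107,530)] 
D=[onz("scene",g(*p,5,270,120),.046) for p in S]; print("tray front sc",D,np.linalg.norm(D[1]-D[0]))
E=[onz("scene",g(*p,5,270,120),0.0) for p in [(108,575),(600,530)]]; print("base",E,np.linalg.norm(E[1]-E[0]))
# brass mask
for n,roi in(("top",(180,185,35,35)),("scene",(335,150,40,35))):
    im=cv2.imread(f"pics/{n}0.png");hsv=cv2.cvtColor(im,cv2.COLOR_BGR2HSV)
    x,y,w,h=roi;sub=hsv[y:y+h,x:x+w]
    m=((sub[...,1]>140)).astype(np.uint8)
    b=im[y:y+h,x:x+w,2]
    ys,xs=np.nonzero(m);print(n,xs.min()+x,xs.max()+x,ys.min()+y,ys.max()+y,xs.mean()+x,ys.mean()+y)
    f=m*(b>135); ys,xs=np.nonzero(f)
    print(" bright",len(xs),xs.mean()+x,ys.mean()+y,xs.min()+x,xs.max()+x,ys.min()+y,ys.max()+y)
    o=cv2.resize(im[y:y+h,x:x+w],None,fx=10,fy=10,interpolation=cv2.INTER_CUBIC)
    mm=cv2.resize(np.dstack([m*255,f*255,f*0]).astype(np.uint8),None,fx=10,fy=10,interpolation=0)
    cv2.imwrite(f"pics/knob_{n}.png",np.hstack([o,mm]))
E
```

```text
mid [131, 100, 130, 99] [ 0.56020629 -0.26692789  0.04      ]
big [174, 131, 171, 130] [ 0.36752065 -0.21444602  0.04      ]
small [97, 70, 97, 72] [ 0.45972693 -0.49354259  0.04      ]
key (array([ 0.56294272, -0.28921964,  0.05724181]), np.float64(0.0008861437646870948)) [ 0.56224728 -0.28900826  0.061     ] [ 0.56509213 -0.28949079  0.061     ]
tray [array([ 0.5339353 , -0.02211422,  0.046     ]), array([0.37861382, 0.07737025, 0.046     ]), array([0.46611334, 0.20922441, 0.046     ])] [np.float64(0.18445031938472023), np.float64(0.15824565147457462)]
tray front sc [array([0.37844049, 0.07860702, 0.046     ]), array([ 0.52843605, -0.01765216,  0.046     ])] 0.17822596842666125
base [array([ 0.53068969, -0.01858882,  0.        ]), array([0.69931081, 0.24620151, 0.        ])] 0.3139219662540289
top 187 205 194 212 196.07063197026022 202.64684014869889
 bright 201 196.4726368159204 203.67164179104478 187 205 197 212
scene 343 363 158 176 352.9642857142857 167.375<stdin>:23: RuntimeWarning: Mean of empty slice.
  ret = ret.dtype.type(ret / rcount)
Traceback (most recent call last):
ValueError: zero-size array to reduction operation minimum which has no identity
```

View pics/knob_top.png

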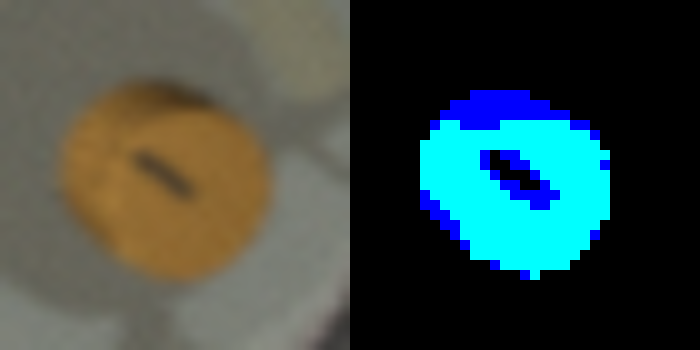

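```bash
python3 - <<'E'
from h import *
im=cv2.imread("pics/scene0.png")
crop("",im,335,150,40,35,14,"knob_scene")
im=cv2.imread("pics/top0.png")
crop("",im,180,185,35,35,14,"knob_top2")
O=np.array([.5549,.1848,0]);fx=np.array([.540,.842,0]);fx/=np.linalg.norm(fx);fy=np.array([-fx[1],fx[0],0])
o,d=ray("top",(198.2,203.7)); t=np.dot(O-o,fy)/np.dot(d,fy); print("top∩sym",o+d*t)
o,d=ray("scene",(349.7,164.2)); t=np.dot(O-o,fy)/np.dot(d,fy); print("scene∩sym",o+d*t)
print("tri",tri((349.7,164.2),(198.2,203.7)))
E
```

```text
top∩sym [0.5433505  0.16679134 0.28117094]
scene∩sym [0.5521294  0.18047992 0.20423301]
tri (array([0.55357702, 0.17933567, 0.20628588]), np.float64(0.0008282740884985935))
```

View pics/knob_scene.png

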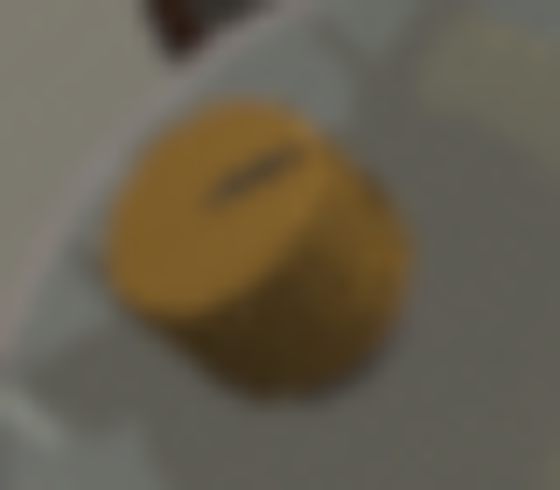

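View pics/knob_top2.png

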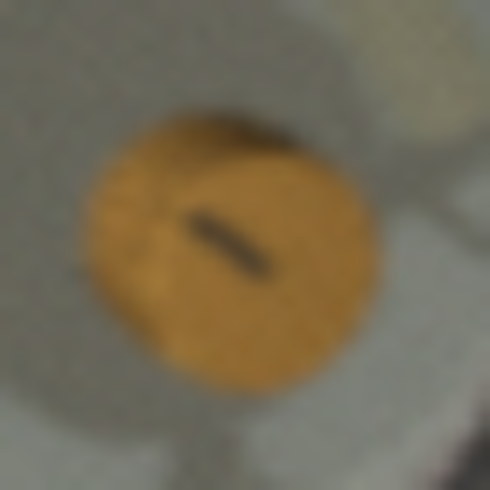

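The three counters measure 131x100, 172x130 and 97x71 mm, so the one at top (345,212) is the middle-sized one. The crop confirms it, with its key at top (352.4,211.0). The knob face centre is at about (0.5535, 0.1795, 0.206).

The move rows only allow shifts and a twist about the tool's x axis, so I can't tilt the tool. I'll turn the knob's own cover disc instead: closed fingertips press on it and follow the tilted circle around the high back, like dialling.

```bash
cat > g.py <<'E'
from h import *
fx=np.array([.540,.842,0]);fx/=np.linalg.norm(fx);fy=np.array([-fx[1],fx[0],0]);Z=np.array([0,0,1.])
face=np.array([.5536,.1795,.206]); out=-.643*fx+.766*Z; C=face-.05*out; w=.766*fx+.643*Z
def tcp(th,press,rad=.062): return C+rad*(fy*np.cos(th)+w*np.sin(th))-.0095*fx+.019*Z-press*out
def rel(P,s=None):
    s=s or r.read_state(); return R.from_quat(s['eef_rot']).inv().apply(np.atleast_2d(P)-s['ee_pos'])*100
E
python3 - <<'E'
from g import *
s=r.read_state();print(s['time'],C,tcp(.1,-.03))
A=tcp(.1,-.03);print("above",rel([s['ee_pos']+[0,0,.1],A+[0,0,.1],A],s))
M=R.from_quat(s['eef_rot']).as_matrix();print(M)
y=M[:,1];print("yaw y",np.degrees(np.arctan2(y[1],y[0])),"want",np.degrees(np.arctan2(-fy[1],-fy[0])))
# check knob face circle extents
t=np.linspace(0,6.28,60);ci=face+.026*(np.outer(np.cos(t),fy)+np.outer(np.sin(t),w))
for n in("top","scene"):
    p=proj(n,ci);print(n,p.min(0),p.max(0))
E
```

```text
0.1 [0.57095611 0.20656267 0.1677    ] [0.50604491 0.21962271 0.21365996]
above [[-9.99999118e+00 -1.32680563e-02  6.53837762e-04]
 [-7.19786043e+00 -6.72507610e+01 -5.49578607e+01]
 [ 2.80213075e+00 -6.72374930e+01 -5.49585146e+01]]
[[-4.82911806e-04  3.17231704e-01 -9.48347939e-01]
 [ 1.23753158e-03 -9.48347134e-01 -3.17232064e-01]
 [-9.99999118e-01 -1.32680563e-03  6.53837762e-05]]
yaw y -71.50439073203515 want -32.673277471689694
top [189.90335341 195.04683491] [206.50594361 212.46962378]
scene [342.27280219 156.25761809] [357.69707378 172.26341633]
```

Emit:
{"api": "drive_tool", "payload": {"motion": [[-7,-28,-41,-7.77],[-7,-28,-41,-7.77],[-7,-28,-41,-7.77],[-7,-28,-41,-7.77],[-7,-28,-41,-7.77],[-7,-28,-41,-7.77],[-7,-28,-41,-7.77],[-7,-28,-41,-7.77],[-7,-28,-41,-7.77],[-7,-28,-41,-7.77],[-7,-67.2,-55,-7.77],[-7,-67.2,-55,-7.77],[-7,-67.2,-55,-7.77],[-7,-67.2,-55,-7.77],[-7,-67.2,-55,-7.77],[-7,-67.2,-55,-7.77],[-7,-67.2,-55,-7.77],[-7,-67.2,-55,-7.77],[-7,-67.2,-55,-7.77],[-7,-67.2,-55,-7.77]], "grip": 255, "force": 20}}

```text
time: 1.77
ee_pos: [0.4979, 0.1513, 0.3099]
eef_rot: [0.621, 0.339, -0.62, 0.339]
ft_force: [1.3, 0.4, 0.3]
width: 0.0003
```

```bash
python3 - <<'E'
from g import *
s=r.read_state();print(s['ee_pos'],s['joint_positions'],s['joint_vel'])
M=R.from_quat(s['eef_rot']).as_matrix();print(M)
print(rel([tcp(.1,-.03)],s))
E
```

```text
[0.49787422 0.15130235 0.30991852] [ 0.37866616  0.14389675 -0.83315147  1.59063596  0.10763404  1.45432729
 -1.03237798] [-0.80294321  0.59477662 -0.41366742 -0.47833059  0.46801089  0.11272966
 -1.23064153]
[[ 3.91494277e-04  8.41616290e-01 -5.40075797e-01]
 [-4.52358435e-04 -5.40075634e-01 -8.41616365e-01]
 [-9.99999821e-01  5.73795833e-04  1.69275708e-04]]
[[ 9.62308407 -3.00768141 -6.19286191]]
```

Emit:
{"api": "drive_tool", "payload": {"motion": [[0,0,0,0],[0,0,0,0],[0,0,0,0],[0,0,0,0]]}}

```text
time: 2.1
ee_pos: [0.4984, 0.1479, 0.3095]
eef_rot: [-0.62, -0.338, 0.621, -0.339]
ft_force: [-0.6, -0.7, 0.4]
width: 0.0006
```

```bash
python3 - <<'E'
from g import *
s=r.read_state();print(s['time'],s['ee_pos'],np.abs(s['joint_vel']).max(),s['ft_force'])
print(rel([tcp(.1,-.03),tcp(.1,0)],s))
E
```

```text
2.1 [0.49836631 0.14790122 0.30953058] 0.009067784488821434 [-0.62228637 -0.67901822  0.36486375]
[[ 9.58077361 -3.2384342  -6.45464192]
 [11.87697959 -3.24224756 -8.38577334]]
```

Emit:
{"api": "drive_tool", "payload": {"motion": [[0,-3.2,-6.5,0],[0,-3.2,-6.5,0],[3,-3.2,-6.5,0],[6,-3.2,-6.5,0],[8.5,-3.2,-6.5,0],[9.5,-3.2,-6.5,0],[9.5,-3.2,-6.5,0],[9.5,-3.2,-6.5,0],[9.5,-3.2,-6.5,0]]}}

```text
time: 2.85
ee_pos: [0.5072, 0.2214, 0.2166]
eef_rot: [0.621, 0.339, -0.62, 0.339]
ft_force: [0.2, -0.1, -0.1]
width: 0.0004
```

```bash
python3 - <<'E'
from g import *
s=r.read_state();print(s['time'],s['ee_pos'],np.abs(s['joint_vel']).max(),s['ft_force'])
print(rel([tcp(.1,-.03),tcp(.1,0)],s))
for n in("top","scene"):
    im=r.camera(n)[:,:,::-1]
    if n=="top": crop("",im,140,150,140,130,4,"a_top")
    else: crop("",im,270,60,140,180,3.3,"a_scene")
E
```

```text
2.85 [0.50722544 0.22136286 0.21661008] 0.004070201412183489 [ 0.15442989 -0.12838597 -0.08108197]
[[ 0.29464324 -0.00576567  0.21071737]
 [ 2.59593389 -0.01070635 -1.71434937]]
```

View pics/a_top.png

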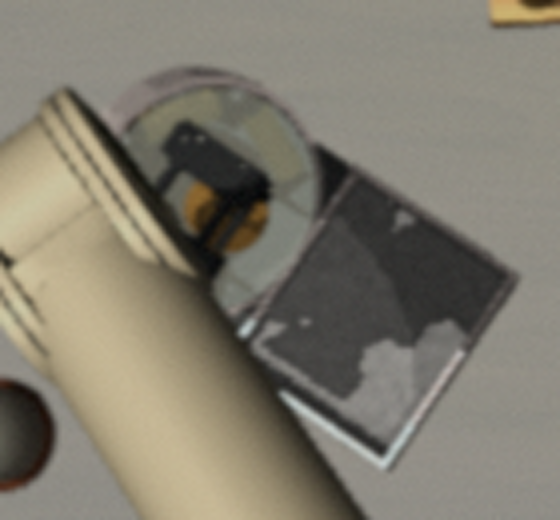

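View pics/a_scene.png

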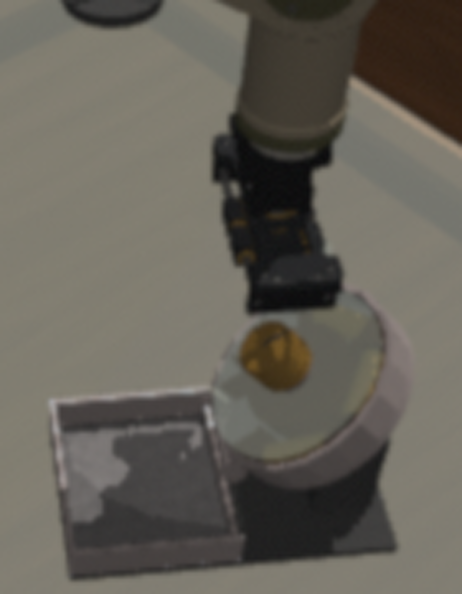

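```bash
python3 - <<'E'
from g import *
s=r.read_state();p=s['ee_pos']
for nm,q in(("tip",p-.019*Z),("tcp",p),("body",p+.051*Z)):
    a=proj("scene",q)[0];b=proj("top",q)[0];print(nm,(a-[270,60])*3.3,(b-[140,150])*4)
im=r.camera("scene")[:,:,::-1]; crop("",im,320,100,80,80,8,"b_scene")
E
```

```text
tip [260.58003079 299.81269886] [174.79857924 278.92435181]
tcp [263.02522383 284.55064836] [169.63337547 276.04424647]
body [269.90716526 241.60703708] [155.03209825 267.899202  ]
```

View pics/b_scene.png

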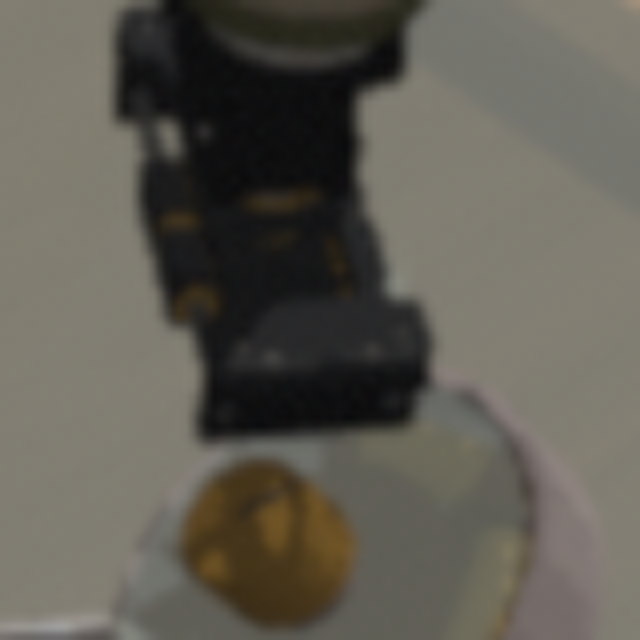

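```bash
python3 - <<'E'
from g import *
s=r.read_state();p=s['ee_pos'];M=R.from_quat(s['eef_rot']).as_matrix()
for b in(.06,.095):
  for h in(.0,.051,.10):
    q=np.array([p+b*M[:,1]+k*.0375*M[:,2]+h*Z for k in(-1,1)])
    print(b,h,((proj("scene",q)-[320,100])*8).round(),((proj("top",q)-[140,150])*4).round())
E
```

```text
0.06 0.0 [[373. 479.]
 [166. 496.]] [[175. 179.]
 [260. 236.]]
0.06 0.051 [[395. 376.]
 [181. 393.]] [[161. 167.]
 [249. 227.]]
0.06 0.1 [[418. 269.]
 [196. 287.]] [[146. 155.]
 [237. 217.]]
0.095 0.0 [[395. 551.]
 [184. 568.]] [[203. 139.]
 [288. 196.]]
0.095 0.051 [[418. 448.]
 [200. 466.]] [[190. 126.]
 [278. 185.]]
0.095 0.1 [[442. 342.]
 [216. 360.]] [[177. 112.]
 [267. 173.]]
```

Emit:
{"api": "drive_tool", "payload": {"motion": [[0.8,0,-0.4,0],[1.6,0,-0.9,0],[2.2,0,-1.4,0],[2.3,0,-1.45,0],[2.38,0,-1.52,0],[2.45,0,-1.58,0],[2.45,0,-1.58,0],[2.45,0,-1.58,0]]}}

```text
time: 3.67
ee_pos: [0.5149, 0.2348, 0.1905]
eef_rot: [0.62, 0.339, -0.62, 0.339]
ft_force: [-0.4, 0.6, 0.4]
width: 0.0005
```

Emit:
{"api": "drive_tool", "payload": {"motion": [[0.08,0,-0.06,0],[0.15,0,-0.13,0],[0.15,0,-0.13,0],[0.15,0,-0.13,0]]}}

```text
time: 4.0
ee_pos: [0.5157, 0.2358, 0.189]
eef_rot: [0.62, 0.339, -0.62, 0.339]
ft_force: [-0.7, -0.9, 1.6]
width: 0.0007
```

```bash
python3 - <<'E'
from g import *
s=r.read_state();print(s['time'],s['ee_pos'],s['ft_force'],s['torque'])
print(rel([tcp(.1,0)],s))
E
```

```text
4.0 [0.51567811 0.23575384 0.18901317] [-0.67755786 -0.94814586  1.60418657] [-0.19162987  0.04605878  0.02272735]
[[-0.16665711  0.06001694 -0.05108611]]
```

Emit:
{"api": "drive_tool", "payload": {"motion": [[0.08,0,-0.06,0],[0.15,0,-0.13,0],[0.15,0,-0.13,0],[0.15,0,-0.13,0]]}}

```text
time: 4.33
ee_pos: [0.5161, 0.2363, 0.1883]
eef_rot: [-0.62, -0.339, 0.621, -0.34]
ft_force: [-6.5, -7.1, 14.0]
width: 0.0003
```

```bash
python3 - <<'E'
from g import *
s=r.read_state();print(s['time'],s['ee_pos'],s['ft_force'],s['torque'],s['width'])
f=s['ft_force'];print("n",f@out,"w",f@w,"y",f@fy)
E
```

```text
4.3333 [0.51605178 0.2362678  0.18830534] [-6.52861037 -7.05677505 13.98564507] [-1.45464356  1.40946688  0.02104094] 0.00033753676893376355
n 16.798732636157755 w 1.742897241591474 y 1.6859560290620748
```

```bash
cat >> g.py <<'E'
def arc(t0,ths,p,rad=6.2):
    o=[]
    for i,t in enumerate(ths):
        q=p*min(1,(i+1)/3); S=np.sin(t)-np.sin(t0)
        o.append([round(float(v),2) for v in(-.643*rad*S+.766*q,-rad*(np.cos(t)-np.cos(t0)),-.766*rad*S-.643*q)]+[0])
    return o
E
python3 - <<'E'
from g import *
th=.1+np.concatenate([[0,0.02],.02+.06*np.arange(1,11)]);print(th[-1]);print(arc(.1,th,.12))
E
```

```text
0.72
[[0.03, -0.0, -0.03, 0], [-0.02, 0.01, -0.15, 0], [-0.22, 0.07, -0.45, 0], [-0.46, 0.15, -0.73, 0], [-0.69, 0.25, -1.01, 0], [-0.91, 0.37, -1.28, 0], [-1.14, 0.51, -1.54, 0], [-1.35, 0.67, -1.8, 0], [-1.56, 0.85, -2.04, 0], [-1.76, 1.05, -2.28, 0], [-1.95, 1.27, -2.51, 0], [-2.14, 1.51, -2.73, 0]]
```

Emit:
{"api": "drive_tool", "payload": {"motion": [[0.03,0,-0.03,0],[-0.02,0.01,-0.15,0],[-0.22,0.07,-0.45,0],[-0.46,0.15,-0.73,0],[-0.69,0.25,-1.01,0],[-0.91,0.37,-1.28,0],[-1.14,0.51,-1.54,0],[-1.35,0.67,-1.8,0],[-1.56,0.85,-2.04,0],[-1.76,1.05,-2.28,0],[-1.95,1.27,-2.51,0],[-2.14,1.51,-2.73,0]]}}

```text
time: 5.33
ee_pos: [0.5413, 0.249, 0.2085]
eef_rot: [-0.617, -0.338, 0.624, -0.34]
ft_force: [-16.8, -13.7, 13.3]
width: 0.0002
```

```bash
cat > look.py <<'E'
from g import *
import sys
s=r.read_state();print(s['time'],s['ee_pos'],s['ft_force'].round(1),s['torque'].round(2),np.abs(s['joint_vel']).max())
f=s['ft_force'];print("n",f@out,"w",f@w,"y",f@fy)
k=s['ee_pos']-C+.0095*fx-.019*Z;print("contact: y",k@fy,"w",k@w,"out",k@out,"th",np.arctan2(k@w,k@fy),"rad",np.hypot(k@w,k@fy))
n=sys.argv[1]
a=r.camera("top")[:,:,::-1];b=r.camera("scene")[:,:,::-1]
A=cv2.resize(a[150:280,150:290],None,fx=2.8,fy=2.8,interpolation=cv2.INTER_CUBIC)
B=cv2.resize(b[130:250,275:405],None,fx=364/120,fy=364/120,interpolation=cv2.INTER_CUBIC)
cv2.imwrite(f"pics/{n}.png",np.hstack([A,B]))
E
python3 look.py l1
```

```text
5.3333 [0.54134664 0.24904902 0.20845372] [-16.8 -13.7  13.3] [-3.17  3.85  0.01] 0.13212295043868377
n 23.401447737104043 w -7.2492530545505165 y 6.724453257055819
contact: y 0.04786030332098055 w 0.03641522383014889 out -0.0021629301632887297 th 0.6504184446912706 rad 0.06013881575634912
```

View pics/l1.png

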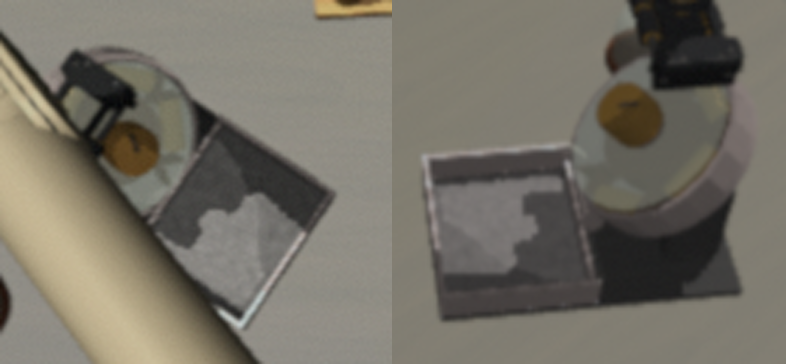

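```bash
cat > slot.py <<'E'
from g import *
def onface(cam,uv):
    o,d=ray(cam,uv);P=o+d*(np.dot(face-o,out)/np.dot(d,out))-face;return P@fy*1e3,P@w*1e3
def slot(cam,im):
    hsv=cv2.cvtColor(im,cv2.COLOR_BGR2HSV)
    pts=[]
    c=proj(cam,face)[0].astype(int)
    for v in range(c[1]-12,c[1]+13):
        for u in range(c[0]-12,c[0]+13):
            a,b=onface(cam,(u,v))
            if np.hypot(a,b)<21: pts.append((a,b,int(im[v,u].max())))
    p=np.array(pts); th=np.median(p[:,2]); d=p[p[:,2]<th*.72]
    if len(d)<4: return None
    m=d[:,:2].mean(0);u=np.linalg.svd(d[:,:2]-m)[2][0]
    if u@m<0:u=-u
    return len(d),m.round(1),"centroid ang",np.arctan2(m[1],m[0]).round(2),"line ang",np.arctan2(u[1],u[0]).round(2)
if __name__=="__main__":
    print("start", slot("top",cv2.imread("pics/top0.png")),slot("scene",cv2.imread("pics/scene0.png")))
    for n in("top","scene"):
        im=r.camera(n)[:,:,::-1].copy();print(n,slot(n,im))
        c=proj(n,face)[0].astype(int);crop("",im,c[0]-20,c[1]-20,40,40,9,"slot_"+n)
    a=cv2.imread("pics/slot_top.png");b=cv2.imread("pics/slot_scene.png");cv2.imwrite("pics/slot_both.png",np.hstack([a,b]))
E
python3 slot.py
```

```text
start (8, array([-0.3,  8.2]), 'centroid ang', np.float64(1.6), 'line ang', np.float64(1.54)) None
top (26, array([-12.6,   4.6]), 'centroid ang', np.float64(2.79), 'line ang', np.float64(-1.93))
scene (7, array([-6.9,  9.6]), 'centroid ang', np.float64(2.2), 'line ang', np.float64(2.28))
```

View pics/slot_both.png

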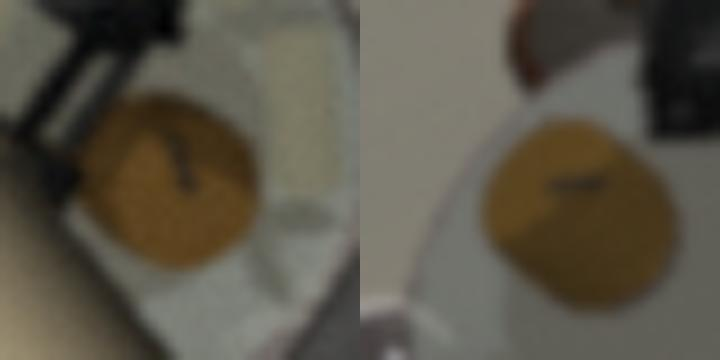

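```bash
python3 - <<'E'
from g import *
print(arc(.72,.72+.06*np.arange(1,13),.03))
E
```

```text
[[-0.17, 0.25, -0.21, 0], [-0.32, 0.52, -0.42, 0], [-0.47, 0.81, -0.61, 0], [-0.61, 1.11, -0.78, 0], [-0.75, 1.42, -0.93, 0], [-0.86, 1.74, -1.08, 0], [-0.97, 2.07, -1.2, 0], [-1.06, 2.41, -1.31, 0], [-1.14, 2.77, -1.41, 0], [-1.21, 3.12, -1.49, 0], [-1.26, 3.49, -1.55, 0], [-1.3, 3.85, -1.6, 0]]
```

Emit:
{"api": "drive_tool", "payload": {"motion": [[-0.17,0.25,-0.21,0],[-0.32,0.52,-0.42,0],[-0.47,0.81,-0.61,0],[-0.61,1.11,-0.78,0],[-0.75,1.42,-0.93,0],[-0.86,1.74,-1.08,0],[-0.97,2.07,-1.2,0],[-1.06,2.41,-1.31,0],[-1.14,2.77,-1.41,0],[-1.21,3.12,-1.49,0],[-1.26,3.49,-1.55,0],[-1.3,3.85,-1.6,0]]}}

```text
time: 6.53
ee_pos: [0.5827, 0.2426, 0.2226]
eef_rot: [-0.618, -0.338, 0.623, -0.34]
ft_force: [-17.9, -12.8, 17.5]
width: 0.0007
```

```bash
python3 look.py l2; python3 slot.py
```

```text
6.5333 [0.58266891 0.24263789 0.22257935] [-17.9 -12.8  17.5] [-2.79  4.15  0.  ] 0.09037019611517162
n 26.5816810078223 w -4.379567853702771 y 8.127215477561558
contact: y 0.009615729558039687 w 0.058451889593225524 out -0.0022165242164279577 th 1.407749936991014 rad 0.059237535836258286
start (8, array([-0.3,  8.2]), 'centroid ang', np.float64(1.6), 'line ang', np.float64(1.54)) None
top (24, array([1.4, 0.3]), 'centroid ang', np.float64(0.21), 'line ang', np.float64(-1.3))
scene None
```

View pics/l2.png

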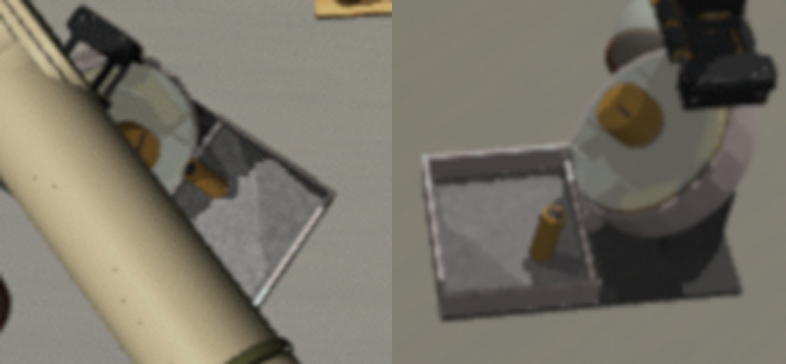

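View pics/slot_both.png

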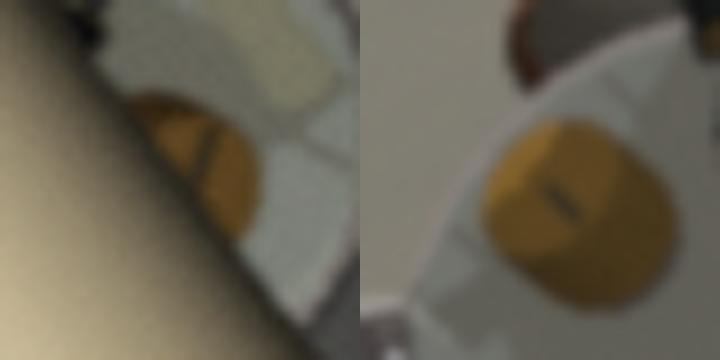

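The tray (scene crop (545,232)) now holds one sleeve, and the slot shows the drum has followed the finger so far (about 1.3 rad).

```bash
python3 - <<'E'
from g import *
from slot import onface
c=proj("scene",face)[0].astype(int)
for p in[(545,183),(582,221)]:
    u=((p[0]-360+.5)/9-.5+c[0]-20,(p[1]+.5)/9-.5+c[1]-20);x=onface("scene",u);print(x,np.arctan2(x[1],x[0]))
print(arc(1.44,1.44+.055*np.arange(1,13),.0),1.44+12*.055)
E
```

```text
(np.float64(2.7365888640374716), np.float64(-2.0287699222833586)) -0.6379420300257369
(np.float64(-19.920781988860668), np.float64(6.7810205780221775)) 2.8134962513837203
[[-0.02, 0.34, -0.03, 0], [-0.03, 0.68, -0.04, 0], [-0.03, 1.02, -0.04, 0], [-0.02, 1.36, -0.02, 0], [0.01, 1.7, 0.01, 0], [0.04, 2.04, 0.05, 0], [0.09, 2.37, 0.11, 0], [0.16, 2.7, 0.18, 0], [0.23, 3.02, 0.27, 0], [0.31, 3.33, 0.37, 0], [0.41, 3.64, 0.48, 0], [0.51, 3.94, 0.61, 0]] 2.1
```

Emit:
{"api": "drive_tool", "payload": {"motion": [[-0.02,0.34,-0.03,0],[-0.03,0.68,-0.04,0],[-0.03,1.02,-0.04,0],[-0.02,1.36,-0.02,0],[0.01,1.7,0.01,0],[0.04,2.04,0.05,0],[0.09,2.37,0.11,0],[0.16,2.7,0.18,0],[0.23,3.02,0.27,0],[0.31,3.33,0.37,0],[0.41,3.64,0.48,0],[0.51,3.94,0.61,0]]}}

```text
time: 7.73
ee_pos: [0.6133, 0.2175, 0.2187]
eef_rot: [-0.619, -0.339, 0.621, -0.34]
ft_force: [-14.4, -8.7, 21.3]
width: 0.0005
```

```bash
python3 look.py l3; python3 slot.py; python3 - <<'E'
from g import *
print(arc(2.1,2.1+.05*np.arange(1,11),.0))
E
```

```text
7.7333 [0.61328684 0.21747613 0.21874672] [-14.4  -8.7  21.3] [-1.84  3.33  0.02] 0.05638395229404556
n 25.9993657784321 w 2.108553281442852 y 7.417676555828212
contact: y -0.02974082136924594 w 0.05242467722602481 out -0.0021615934698117865 th 2.086828956242041 rad 0.060273238157330496
start (8, array([-0.3,  8.2]), 'centroid ang', np.float64(1.6), 'line ang', np.float64(1.54)) None
top None
scene None
[[0.1, 0.26, 0.12, 0], [0.22, 0.52, 0.26, 0], [0.34, 0.76, 0.4, 0], [0.47, 1.0, 0.56, 0], [0.6, 1.23, 0.72, 0], [0.75, 1.44, 0.89, 0], [0.9, 1.65, 1.07, 0], [1.06, 1.84, 1.26, 0], [1.22, 2.02, 1.45, 0], [1.39, 2.18, 1.65, 0]]
```

View pics/l3.png

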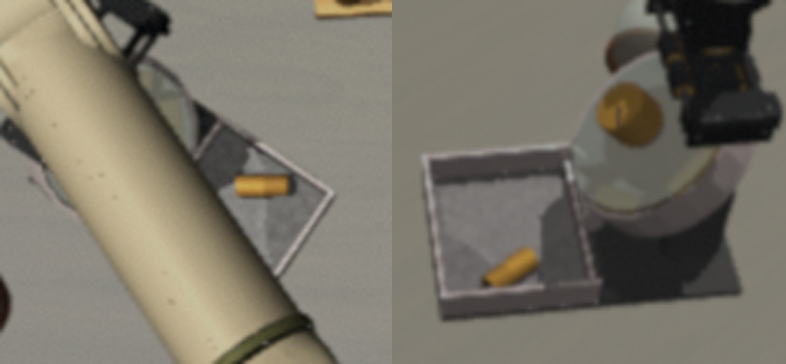

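View pics/slot_both.png

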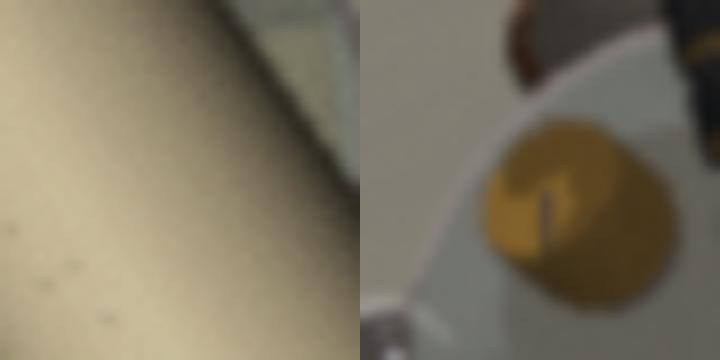

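One sleeve is in the tray (scene crop (512,268)), and the slot stands near 1.9 rad. I'll carry on.

Emit:
{"api": "drive_tool", "payload": {"motion": [[0.1,0.26,0.12,0],[0.22,0.52,0.26,0],[0.34,0.76,0.4,0],[0.47,1.0,0.56,0],[0.6,1.23,0.72,0],[0.75,1.44,0.89,0],[0.9,1.65,1.07,0],[1.06,1.84,1.26,0],[1.22,2.02,1.45,0],[1.39,2.18,1.65,0]]}}

```text
time: 8.77
ee_pos: [0.624, 0.1922, 0.2058]
eef_rot: [0.621, 0.339, -0.62, 0.34]
ft_force: [-11.5, -7.2, 24.2]
width: 0.0006
```

```bash
python3 look.py l4; python3 slot.py; python3 - <<'E'
from g import *
print(arc(2.6,2.6+.04*np.arange(1,11),.0))
E
```

```text
8.7667 [0.62404542 0.19215935 0.20580465] [-11.5  -7.2  24.2] [-1.45  2.45  0.03] 0.05121571046670811
n 26.411277293066103 w 6.176465842948313 y 5.846820966248506
contact: y -0.052464203375790115 w 0.032227845835998775 out -0.0021069627764714665 th 2.5907373997963097 rad 0.06157212586134387
start (8, array([-0.3,  8.2]), 'centroid ang', np.float64(1.6), 'line ang', np.float64(1.54)) None
top None
scene None
[[0.14, 0.12, 0.16, 0], [0.28, 0.24, 0.33, 0], [0.42, 0.34, 0.5, 0], [0.57, 0.44, 0.68, 0], [0.72, 0.53, 0.86, 0], [0.87, 0.61, 1.04, 0], [1.02, 0.68, 1.22, 0], [1.18, 0.74, 1.4, 0], [1.34, 0.79, 1.59, 0], [1.49, 0.83, 1.78, 0]]
```

View pics/l4.png

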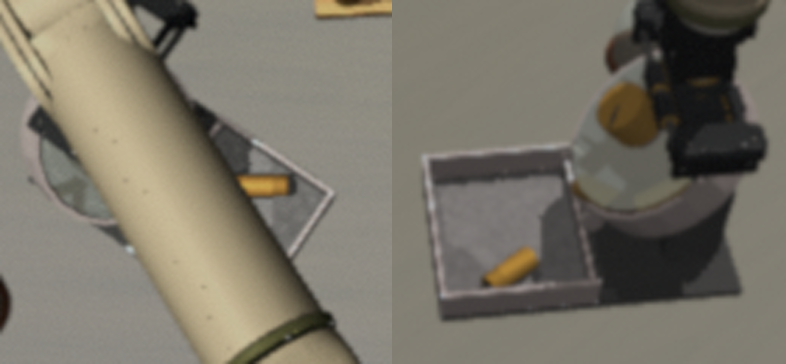

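View pics/slot_both.png

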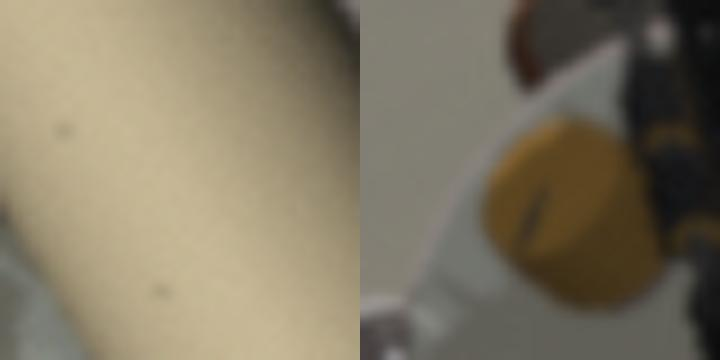

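The second sleeve is just showing at the opening (scene crop (575,192)), and one is in the tray. I'll go on slowly.

Emit:
{"api": "drive_tool", "payload": {"motion": [[0.14,0.12,0.16,0],[0.28,0.24,0.33,0],[0.42,0.34,0.5,0],[0.42,0.34,0.5,0],[0.42,0.34,0.5,0],[0.42,0.34,0.5,0]]}}

```text
time: 9.47
ee_pos: [0.6246, 0.1849, 0.201]
eef_rot: [0.621, 0.338, -0.621, 0.34]
ft_force: [-8.7, -8.7, 20.3]
width: 0.0005
```

```bash
python3 look.py l5; python3 slot.py;  python3 - <<'E'
from g import *
from slot import onface
c=proj("scene",face)[0].astype(int)
for p in[(547,190),(520,245)]:
    u=((p[0]-360+.5)/9-.5+c[0]-20,(p[1]+.5)/9-.5+c[1]-20);x=onface("scene",u);print(x,np.arctan2(x[1],x[0]))
E
```

```text
9.4667 [0.62456857 0.18489192 0.20096041] [-8.7 -8.7 20.3] [-1.87  1.92  0.02] 0.001619950377319218
n 23.278884877224606 w 3.8585668237284554 y 2.578751869727844
contact: y -0.05682787209880916 w 0.024643365153395044 out -0.0020657370286605646 th 2.7324188670403196 rad 0.06194112118263745
start (8, array([-0.3,  8.2]), 'centroid ang', np.float64(1.6), 'line ang', np.float64(1.54)) None
top None
scene None
(np.float64(-0.3802501948091171), np.float64(-1.9810451885444684)) -1.7604340918024528
(np.float64(-14.95894204461284), np.float64(-15.750229983550328)) -2.330433037433514
```

View pics/l5.png

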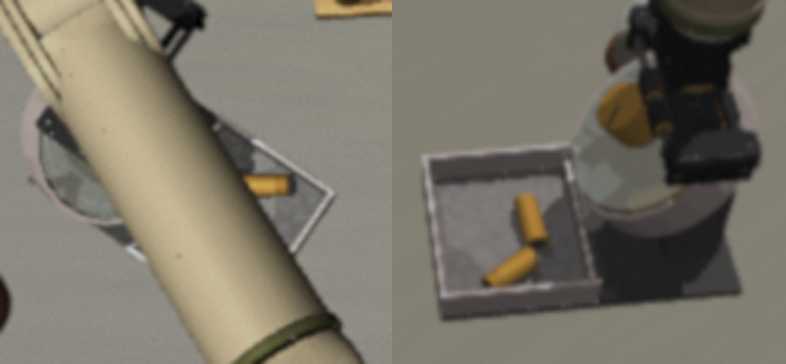

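View pics/slot_both.png

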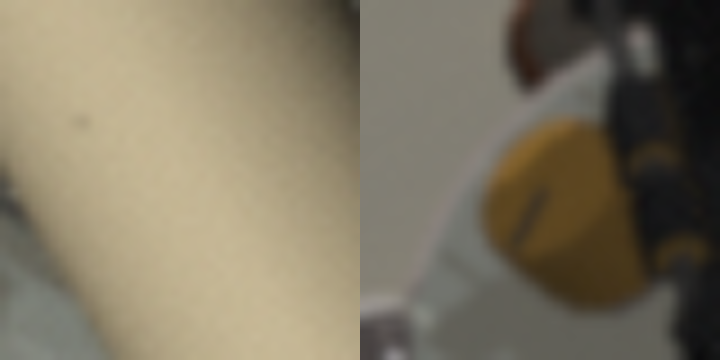

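Two sleeves now lie in the tray, at scene crop (532,220) and (512,268), and the drum stands near 2.5 rad. I'll lift off along the disc normal and go to the key.

Emit:
{"api": "drive_tool", "payload": {"motion": [[-0.4,0,0.3,0],[-0.8,0,0.6,0],[-1.5,0,1.2,0],[-3.5,0,1.2,0],[-6.5,0,1.2,0],[-9.5,0,1.2,0],[-10,0,1.2,0],[-10,0,1.2,0],[-10,0,1.2,0]]}}

```text
time: 10.42
ee_pos: [0.6176, 0.1761, 0.2981]
eef_rot: [-0.62, -0.339, 0.621, -0.339]
ft_force: [-0.6, -0.3, -1.3]
width: 0.0006
```

```bash
python3 - <<'E'
from g import *
s=r.read_state();print(s['time'],s['ee_pos'],s['ft_force'].round(1))
print(rel([[.5635,-.289,s['ee_pos'][2]],[.5635,-.289,.10]],s))
E
```

```text
10.4167 [0.61761655 0.17608675 0.2980682 ] [-0.6 -0.3 -1.3]
[[1.29149744e-02 2.05410368e+01 4.20762229e+01]
 [1.98197344e+01 2.05410884e+01 4.20701182e+01]]
```

Emit:
{"api": "drive_tool", "payload": {"motion": [[0,20.5,42.1,0],[0,20.5,42.1,0],[0,20.5,42.1,0],[0,20.5,42.1,0],[0,20.5,42.1,0],[0,20.5,42.1,0],[0,20.5,42.1,0],[0,20.5,42.1,0],[0,20.5,42.1,0],[0,20.5,42.1,0],[0,20.5,42.1,0],[0,20.5,42.1,0],[0,20.5,42.1,0],[0,20.5,42.1,0],[0,20.5,42.1,0],[0,20.5,42.1,0],[0,20.5,42.1,0],[0,20.5,42.1,0]]}}

```text
time: 11.92
ee_pos: [0.5635, -0.2877, 0.2986]
eef_rot: [0.62, 0.34, -0.62, 0.34]
ft_force: [0.1, 0.4, -1.0]
width: 0.0003
```

```bash
python3 - <<'E'
from g import *
s=r.read_state();print(s['time'],s['ee_pos'],s['ft_force'].round(1))
print(rel([[.5635,-.289,.11]],s))
E
python3 look.py l6
```

```text
11.9167 [ 0.56347172 -0.28772581  0.29863697] [ 0.1  0.4 -1. ]
[[18.86370931  0.06820388  0.10555147]]
11.9167 [ 0.56347172 -0.28772581  0.29863697] [ 0.1  0.4 -1. ] [-0.03 -0.07  0.05] 0.00591749967204719
n -0.9833559119106557 w -0.34839136429304235 y 0.1683783896726954
contact: y -0.2605404604572806 w -0.242554862842651 out 0.3497685346654138 th -2.3919291521227444 rad 0.35596937090697706
```

View pics/l6.png

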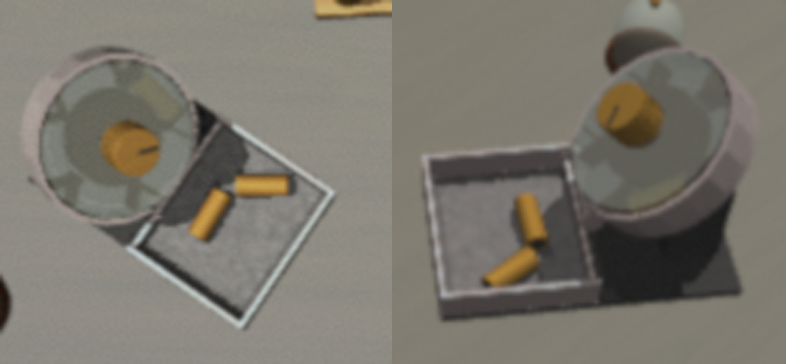

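Both views show two sleeves in the tray, at top crop (262,185) and (210,215). The third is still in the drum under the cover at (155,95). Next I'll go down over the key.

Emit:
{"api": "drive_tool", "payload": {"motion": [[4,0.05,0.1,0],[8,0.05,0.1,0],[12,0.05,0.1,0],[15.5,0.05,0.1,0],[18,0.05,0.1,0],[19.5,0.05,0.1,0],[20.5,0.05,0.1,0],[20.8,0.05,0.1,0],[20.8,0.05,0.1,0],[20.8,0.05,0.1,0],[20.8,0.05,0.1,0]]}}

```text
time: 12.93
ee_pos: [0.5639, -0.2902, 0.0921]
eef_rot: [0.621, 0.339, -0.62, 0.34]
ft_force: [0.0, -0.1, -0.3]
width: 0.0009
```

```bash
python3 - <<'E'
from g import *
s=r.read_state();print(s['time'],s['ee_pos'],s['ft_force'].round(1))
a=r.camera("top")[:,:,::-1];b=r.camera("scene")[:,:,::-1]
A=cv2.resize(a[160:250,300:400],None,fx=4,fy=4,interpolation=cv2.INTER_CUBIC)
B=cv2.resize(b[240:330,180:270],None,fx=4,fy=4,interpolation=cv2.INTER_CUBIC)
cv2.imwrite("pics/k1.png",np.hstack([A,B]))
E
```

```text
12.9333 [ 0.56389152 -0.290165    0.09205655] [ 0.  -0.1 -0.3]
```

View pics/k1.png

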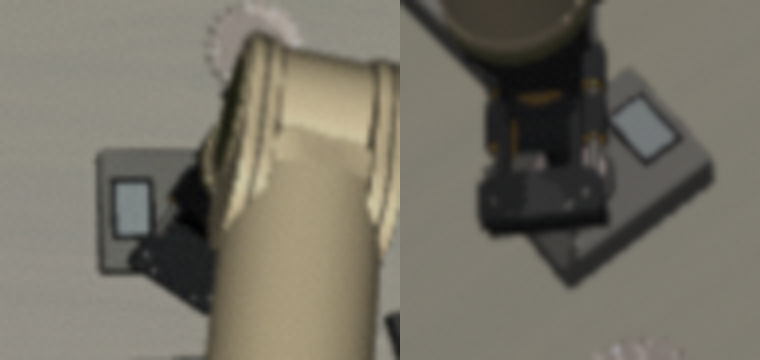

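The gripper is over the middle counter's key, with the display beside it at (132,208). Now small steps down, reading the force.

Emit:
{"api": "drive_tool", "payload": {"motion": [[0.4,0,0,0],[0.8,0,0,0],[1.0,0,0,0],[1.1,0,0,0],[1.1,0,0,0],[1.1,0,0,0]]}}

```text
time: 13.53
ee_pos: [0.5629, -0.2899, 0.0796]
eef_rot: [-0.62, -0.339, 0.621, -0.339]
ft_force: [-1.9, 0.1, 3.4]
width: 0.0003
```

Emit:
{"api": "drive_tool", "payload": {"motion": [[0.1,0,0,0],[0.1,0,0,0],[0.1,0,0,0]]}}

```text
time: 13.78
ee_pos: [0.563, -0.2899, 0.0788]
eef_rot: [-0.62, -0.339, 0.62, -0.339]
ft_force: [-2.7, 1.2, 5.0]
width: 0.0006
```

Emit:
{"api": "drive_tool", "payload": {"motion": [[0.1,0,0,0],[0.1,0,0,0],[0.1,0,0,0]]}}

```text
time: 14.03
ee_pos: [0.563, -0.29, 0.0778]
eef_rot: [-0.62, -0.339, 0.62, -0.339]
ft_force: [-3.8, 0.8, 4.7]
width: 0.0007
```

Emit:
{"api": "drive_tool", "payload": {"motion": [[0.1,0,0,0],[0.1,0,0,0],[0.1,0,0,0]]}}

```text
time: 14.28
ee_pos: [0.563, -0.2899, 0.0766]
eef_rot: [-0.62, -0.339, 0.62, -0.339]
ft_force: [-2.2, 0.8, 2.4]
width: 0.0002
```

```bash
python3 - <<'E'
from g import *
s=r.read_state();print(s['time'],s['ee_pos'],s['ft_force'].round(2),s['torque'].round(2))
E
```

```text
14.2833 [ 0.56304481 -0.28994823  0.07660883] [-2.17  0.78  2.44] [0.06 0.48 0.06]
```

Emit:
{"api": "drive_tool", "payload": {"motion": [[0.07,0,0,0],[0.07,0,0,0],[0.07,0,0,0]]}}

```text
time: 14.53
ee_pos: [0.5631, -0.29, 0.0757]
eef_rot: [0.62, 0.339, -0.62, 0.339]
ft_force: [-1.0, -0.4, 2.8]
width: 0.0005
```

The force peaked at about 5 N, dropped to 2.4 N, then levelled at 2.8 N. That puts the travel at about 5.5 mm, so it has clicked. I'm releasing the key and lifting straight up.

Emit:
{"api": "drive_tool", "payload": {"motion": [[-0.2,0,0,0],[-0.5,0,0,0],[-1,0,0,0],[-2,0,0,0],[-5,0,0,0],[-9,0,0,0],[-13,0,0,0],[-17,0,0,0],[-20,0,0,0],[-20,0,0,0],[-20,0,0,0],[-20,0,0,0]]}}

```text
time: 15.53
ee_pos: [0.5629, -0.2897, 0.2756]
eef_rot: [-0.62, -0.339, 0.62, -0.339]
ft_force: [-0.4, -0.2, -0.7]
width: 0.0004
```

Emit:
{"api": "drive_tool", "payload": {"motion": [[0,0,20,0],[0,0,20,0],[0,0,20,0],[0,0,20,0],[0,0,20,0],[0,0,20,0],[0,0,20,0],[0,0,20,0]]}}

```text
time: 16.2
ee_pos: [0.4553, -0.4572, 0.2746]
eef_rot: [0.62, 0.34, -0.62, 0.339]
ft_force: [1.2, 0.7, 1.5]
width: 0.0005
```

```bash
python3 - <<'E'
from g import *
s=r.read_state();print(s['time'],s['ee_pos'],s['ft_force'].round(1))
cv2.imwrite("pics/f_top.png",r.camera("top")[:,:,::-1]);b=r.camera("scene")[:,:,::-1];cv2.imwrite("pics/f_scene.png",b)
crop("",b,180,240,90,80,6,"f_key")
E
```

```text
16.2 [ 0.45534689 -0.4572402   0.27459764] [1.2 0.7 1.5]
```

View pics/f_top.png

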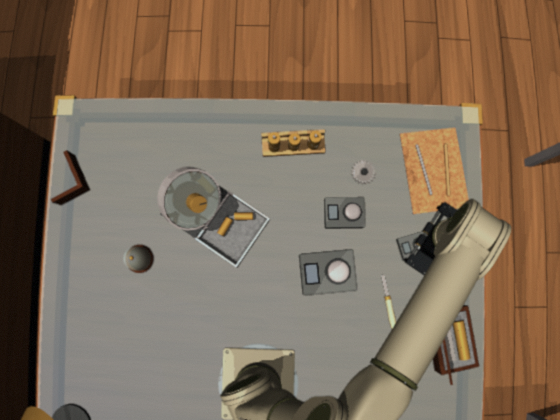

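View pics/f_scene.png

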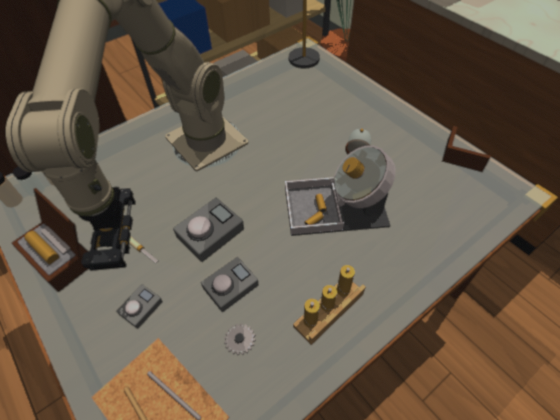

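View pics/f_key.png

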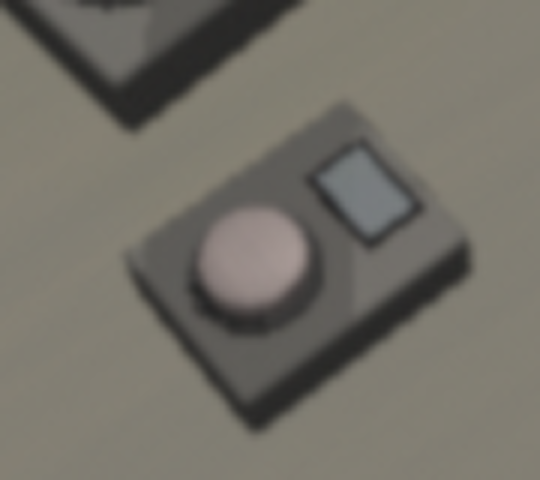

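Emit:
{"api": "drive_tool", "payload": {"motion": [[0,0,0,0],[0,0,0,0],[0,0,0,0],[0,0,0,0]]}}

```text
time: 16.63
ee_pos: [0.4554, -0.4579, 0.2759]
eef_rot: [-0.62, -0.339, 0.62, -0.34]
ft_force: [-0.6, 0.0, 0.1]
width: 0.0005
```

```bash
python3 - <<'E'
from bench import r
s=r.read_state();print(s['time'],s['joint_vel'].round(3),s['ft_force'].round(1));print(r.close_job())
E
```

```text
16.6333 [ 0.004  0.     0.002 -0.001 -0.001 -0.003  0.001] [-0.6  0.   0.1]
the job is handed in; nothing more can be done
None
```

The job is handed in at 16.6 s. Two sleeves lie in the tray, the third is still in the drum, and the middle counter's key was pressed past its click and is back up.

- **Feeder:** I didn't grip the knob, because the moves can't tilt the tool by 40°. Instead, closed fingertips pressed on the cover disc that turns with the knob, at about 25 N, and carried it clockwise at about 0.5–0.8 rad/s. The drum stopped near 2.5 rad. Pictures taken after lifting off, and again at the end, show two sleeves in the tray. The one after lifting off also shows the third still under the cover.
- **Counter:** I chose the middle-sized one, measured at 131 x 100 mm, and pressed its key in steps of about 1 mm. The force rose to about 5 N, dropped to 2.4 N and then read 2.8 N. That puts the travel at about 5–6 mm, past the click and short of 8 mm, judged from the force and height readings, which are noisy. The final close-up shows the key back up.
- **Other things:** none of the other things look moved in the final pictures, and the robot is touching nothing.
- **Checks that failed or disagreed:** the automatic reading of the knob's slot failed on most pictures, so I read the drum angle by eye from close crops. The two cameras put the key about 3 mm apart.

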